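# Set the wind-up pickle timer

### The arm

A 7-joint arm with a two-finger parallel gripper is mounted at the origin on a cart in front of the work surface, level with it; the furniture and walls round the work are solid. World frame = base frame: x ahead of the robot, y to its left, z up, the work surface at z = 0. Lengths are in m, angles in rad, forces in N, time in s.
With the tool pointing down it reaches from about 0.425 to 0.925 m from the base axis. Payload 6.8 kg.
Tool frame: the origin (TCP) lies between the finger pads; the fingertips stand 14 mm ahead of it and the grasp point (between the pads) lies 5 mm behind it; z points along the fingers, y is the line along which they close (so a half turn about z gives the same grasp; the last joint's range is limited). The gripper opens to 85 mm and grips with 20 to 120 N. Pads are 22 mm wide; open, the fingers measure 114 mm over their backs; the gripper's body (76 mm by 85 mm) begins 54 mm behind the grasp point. The pads swing forward as they close: fully open they stand 13 mm farther back than shut.
Start: joints at [1.176, 0.477, 0.022, 1.555, -0.011, 1.109, -0.083], TCP at [0.191, -0.647, 0.245] pointing down, gripper open.
Joint ranges: [-2.96, 2.96], [-0.34, 2.1], [-1.41, 1.46], [0.24, 2.44], [-1.37, 4.51], [0.17, 1.92], [-2.96, 2.96]. Speed limits (rad/s): [2.39, 2.39, 3.14, 3.14, 3.14, 3.14, 3.14].

### API

Orientations are given as a rotation vector (axis times angle).
In Python, from bench import r, eyes, ticket gives the robot as it stands. The module is installed in compiled form; this text tells all that it offers.
- The arm moves only by the tool arm_command, never from a script. Its argument "plan" is text: rows parted by semicolons, each of 4 numbers parted by spaces: the shift along the tool's x, y, z in m, then the turn about the tool's z in degrees. In form: tx ty tz yaw; .... A call has 1 to 20 rows; each row shifts and turns the commanded pose from where the row before left it, along the tool's axes as they then stand; what a row does not reach is not made up. A row lasts 1/8 s, in which the tool goes at most 62.5 mm and 10.7 degrees, less where a joint would pass 70% of its speed; a pose out of reach is approached as far as the arm can. A call is refused whole if a number of a shift passes 0.0625 or a number of a turn 10.7, either way. A call with a gripper value outside its range is refused whole. "hand" is the closure, from -1 (fully open) to 1 (shut), set as the call begins (left out, the last holds). The fingers move at their own pace and stop on an object; "grip_force" is the grip in N (left out, the last holds). Time passes only in rows, so rows that do not move let the fingers close. It gives the time, the measured TCP pose, the force, the opening and the grip force at its end, in the units of the state.
- r.get_obs(): the state, without advancing time (a new reading comes with each control period).
- eyes.grab_frame(name): name is "side" or "top" or "wrist"; returns (picture, depth): 400x640x3 uint8, red, green, blue; 400x640 float32, m along the optical axis (not along the pixel's ray), 0 where there is no reading.
- eyes.calibration(name): a dict with "fov_y" (degrees; the focal length in pixels is half the picture's height over the tangent of half this angle, whatever the lens; pixels are square), "cx", "cy" (the principal point, pixels), "origin" and "attitude" of the camera in the world; the wrist camera has in their place "tool_from_camera" (4x4, takes a point from camera to tool coordinates, whose origin is the TCP and whose axes are the flange's). Camera axes: x right, y up, looking along -z (the intrinsics and any distortion apply to the point x, -y, -z); pixel columns grow to the right and rows downward; lengths in m; the calibration is good to about 2 mm. A picture is of the moment at which its call begins: read the wrist's pose just before it. calibration takes no time and is no camera call.
- ticket.hand_in(): hands the job in; it is judged then, once.
The state is a dict: "clock": time; "joints": joint angles; "qvel": joint speeds; "tau": joint torques, N m; "tcp_pos": TCP position; "orientation": TCP orientation; "contact_force": force on the tool from outside, world axes, zero at the start; "moment": the same for the moment, N m; "grip_width": finger opening in m; "gripper_force": force on a finger pad.
Only numpy, scipy, OpenCV 4.12 (cv2) and the standard library are available. Lean on these libraries where they do the work, as an engineer would, in place of code of your own. Each camera call takes 0.05 s, during which the arm holds its last target. There are 200 camera calls.

### The job

The piece has just gone into the pickle: set the wind-up bench timer for 5 minutes. To charge its spring it must first be wound past the 15-minute mark (the double mark) and then turned back to the 5-minute mark, to within a minute. The case is light and the knob stiff, so bear down on the knob all the while you turn it, firmly (15 to 20 N is right) so that the case neither spins nor slides on the board, but never with more than 25 N, which would dent the soft soldering board; then let go, and leave the other things alone.

Things in the scene. Friction and masses are not known exactly. Their poses are not given: they have to be found in the camera images.
- timer: wind-up timer standing loose on the soldering board, about 0.24 kg: round steel case 90 mm across, dial 36 mm above the board, three rubber feet on a circle of 36 mm radius. Pale dial with black minute marks, black bar knob in the middle. Origin: centre of the underside, on the knob's axis; z up; the zero mark lies towards its -x. Held only by its weight, the case spins with the knob
- zero_mark (a point): the zero mark, a round black dot 6 mm across on the dial near the rim, 36.5 mm from the knob's axis, 36 mm above the timer's underside; fixed to the case
- knob_grip (a point): point on the knob's axis, to grip at. Knob: a bar 46 mm long, 12 mm thick, top 7 mm above this point, on a skirt of 29 mm radius whose flat top (out to 26 mm) is 15 mm below it. Worn spindle: the knob slides down freely by up to 3 mm (this point 59 to 56 mm above the board) before it bears on the case. Bar along this point's x axis; its -x end, with a white line, is the pointer
- timer_knob (a joint): angle of the knob against the case, rad: 0 with the pointer at the zero mark, growing clockwise seen from above (winding), 0.0873 a minute: 5-minute mark (first long mark) 0.436, 15-minute mark (double mark) 1.309, stop at 60 minutes. It stays where it is left. Turning takes about 0.21 N m either way, plus a weak winding spring of 0.02 N m a rad; it runs too slowly to notice
- solder_board_front: soft grey soldering board, fixed, 226 x 400 x 20 mm; origin at the centre of its underside, long side along its y; the timer stands on its top (z about 0.02). Friction coefficient of the timer's feet on it: 0.48 to 0.72. Once the knob bears on the case, timer and board give only about 0.5 mm under 20 N
- pliers_flat: bystander: flat pliers, 134 x 41 x 13 mm, lying on the right end of the board. Farther right, at x 0.47, y -0.53, stands the flex shaft's fixed upright post, over 1 m tall: keep the arm clear of it
- loupe: bystander: black eyepiece loupe, 34 mm across, 28 mm high, on the board's far right corner
- charcoal_block: bystander: black charcoal block 60 x 36 x 24 mm on the board's left end
- paste_pot: bystander: round pot 65 mm across and 29 mm high, on the bench just left of the board
- film_can: bystander: black film can 34 mm across and 48 mm high, left of the board

How it is judged:
On the way:
1. the timer is wound past its 15-minute mark (value of joint timer_knob above 1.309 rad), for 0.1 s.
At the end, for the whole second after the job is handed in: the pointer stands at the 5-minute mark within one minute (0.436 +- 0.087 rad), the timer stands flat and at rest on the board, neither its centre nor its zero mark more than 12 mm from where they were at the start, and the robot has let go (value of joint timer_knob between 0.349 and 0.524 rad and distance of each of timer, zero_mark from where it was at the start of the episode below 0.012 m and angle between timer's own z axis and vertical below 0.05 rad and linear speed of timer below 0.01 m/s and contact force between timer and the fingers below 0.1 N); the robot touches nothing.
It fails at once if the case spins or slides: its zero mark or centre gets more than 12 mm from where it was (distance of any of zero_mark, timer from where it was at the start of the episode above 0.012 m).
It fails at once if the timer is pressed on the soft board with more than 30 N (contact force between timer and solder_board_front above 30 N).
It fails at once if a bystander is moved more than 20 mm (distance of any of pliers_flat, loupe, charcoal_block, paste_pot, film_can from where it was at the start of the episode above 0.02 m).
It also fails if it takes over 51 s, if anything falls off the work surface, if the arm or the gripper's body presses on something with over 40 N, if the wrist force passes 120 N, or if a joint passes its speed limit or range.

## Working session

There is one attempt and no reset: what is moved stays moved. The work goes in short steps, Python scripts to look and compute and a tool call to move; the robot and the scene stay as the last step left them, time stands still between calls to the robot, and variables do not carry over. Pictures are saved under pics/ and viewed, at most 10 in all, crops included, and the job is handed in when it is done.

Besides the shell and the picture viewer there is one more tool, called as name(argument=value, ...) on one line, values as JSON. arm_command: Moves the arm, as the interface text tells. Its arguments: {"type":"object","properties":{"plan":{"type":"string"},"hand":{"type":"number"},"grip_force":{"type":"number"}},"required":["plan"]}

```bash
mkdir -p pics; cat > h.py <<'E'
import numpy as np, cv2
from bench import r, eyes, ticket
from scipy.spatial.transform import Rotation as R
def pose():
    o=r.get_obs(); T=np.eye(4); T[:3,:3]=R.from_rotvec(o["orientation"]).as_matrix(); T[:3,3]=o["tcp_pos"]; return T,o
def cam(name,T=None):
    c=eyes.calibration(name)
    if name=="wrist": M=T@np.array(c["tool_from_camera"])
    else:
        M=np.eye(4); a=np.array(c["attitude"]); M[:3,:3]=a if a.shape==(3,3) else R.from_rotvec(a).as_matrix(); M[:3,3]=c["origin"]
    return 200/np.tan(np.radians(c["fov_y"])/2),c["cx"],c["cy"],M,c
def ray(px,name,z,T=None):
    f,cx,cy,M,c=cam(name,T); px=np.atleast_2d(px).astype(float)
    d=np.c_[(px[:,0]-cx)/f,-(px[:,1]-cy)/f,-np.ones(len(px))]@M[:3,:3].T
    return M[:3,3]+d*((z-M[2,3])/d[:,2:3])
E
python3 - <<'E'
from h import *
for n in("top","side","wrist"):
    print(n,eyes.calibration(n)); T,o=pose(); p,d=eyes.grab_frame(n); cv2.imwrite(f"pics/{n}0.png",p[:,:,::-1]); np.save(f"{n}0d",d)
print(o)
E
```

```text
top {'fov_y': 50.55309058686262, 'cx': 314.2624900856242, 'cy': 200.71302775592034, 'origin': array([ 0.37969986, -0.01397609,  0.96037588]), 'attitude': array([ 0.14887278, -0.15701464, -1.58734076])}
side {'fov_y': 57.25459295487073, 'cx': 322.4013818818063, 'cy': 196.14316149698627, 'origin': array([0.24747212, 0.61652066, 0.65199302]), 'attitude': array([ 0.25005841, -1.14702161, -2.44591328])}
wrist {'fov_y': 59.09576341015674, 'cx': 316.65537404845935, 'cy': 205.55298807550076, 'tool_from_camera': array([[-8.47593506e-05,  9.48549842e-01,  3.16627842e-01,
         8.12444099e-02],
       [ 9.99999984e-01,  2.96599257e-05,  1.78839078e-04,
        -7.21237988e-04],
       [ 1.60246621e-04,  3.16627852e-01, -9.48549829e-01,
        -1.29172345e-01],
       [ 0.00000000e+00,  0.00000000e+00,  0.00000000e+00,
         1.00000000e+00]])}
{'clock': 0.1, 'joints': array([ 1.17590582,  0.47769427,  0.02233357,  1.55628504, -0.01148866,
        1.10933071, -0.08312107]), 'qvel': array([ 0.00060283, -0.00118145,  0.00086257, -0.00324181, -0.00091018,
       -0.00086151, -0.00092856]), 'tau': array([ 4.43664918e-03, -5.97764218e+01,  1.61383621e+00, -2.81955117e+01,
        1.28178333e-02,  5.08918994e-03,  1.95872741e-05]), 'tcp_pos': array([ 0.19079925, -0.64696628,  0.24446681]), 'orientation': array([-3.10781062e+00, -4.48745378e-01,  5.42073364e-04]), 'contact_force': array([ 0.39332203,  0.36689676, -0.49980763]), 'moment': array([-0.03795721, -0.01942612, -0.00120987]), 'gripper_force': 0.0, 'grip_width': 0.08572313518948407}
```

View pics/top0.png

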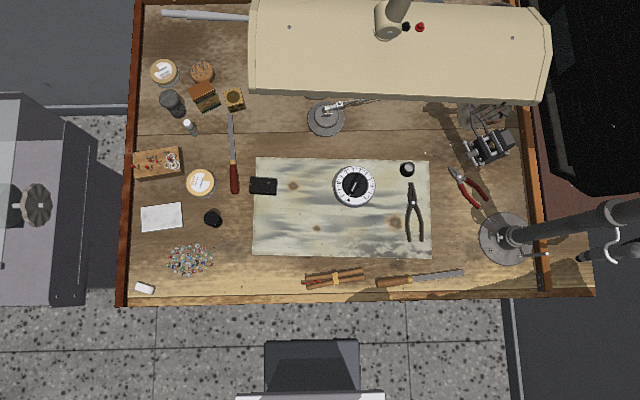

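View pics/side0.png

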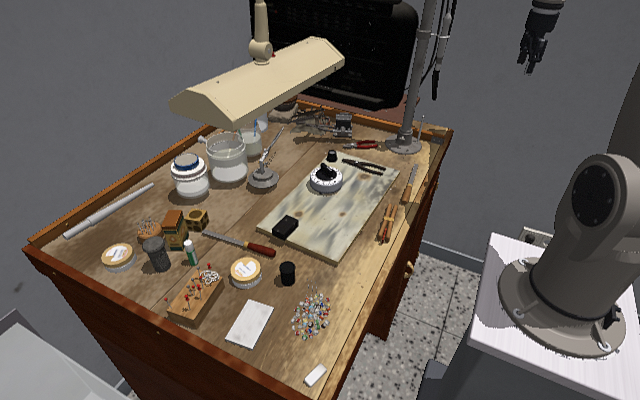

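The top view shows the timer at about (354,186), the pliers at (415,212), the loupe at (407,169) and the lamp shade above row 100. The side view agrees. Next I'll enlarge the timer and check the lamp height.

```bash
python3 - <<'E'
from h import *
p=cv2.imread("pics/top0.png"); d=np.load("top0d.npy")
c=p[156:216,324:384]; c=cv2.resize(c,(600,600),interpolation=cv2.INTER_CUBIC); cv2.imwrite("pics/topc.png",c)
print(ray([[354,186],[348,199],[325,385]],"top",0.056))
f,cx,cy,M,_=cam("top")
for v,u in[(90,300),(97,350),(100,540),(50,400),(186,354),(230,510),(25,395),(212,415)]:
    z=d[v,u]; P=M@[ (u-cx)/f*z,-(v-cy)/f*z,-z,1]; print(u,v,P[:3].round(3))
E
```

```text
[[ 0.58847691 -0.10847724  0.056     ]
 [ 0.55971721 -0.09423116  0.056     ]
 [ 0.1806135  -0.03378802  0.056     ]]
300 90 [0.709 0.001 0.279]
350 97 [ 0.706 -0.087  0.254]
540 100 [ 0.69  -0.422  0.261]
400 50 [ 0.763 -0.169  0.311]
354 186 [ 0.581 -0.105  0.087]
510 230 [ 0.483 -0.436  0.064]
395 25 [ 0.773 -0.15   0.366]
415 212 [ 0.534 -0.247  0.021]
```

View pics/topc.png

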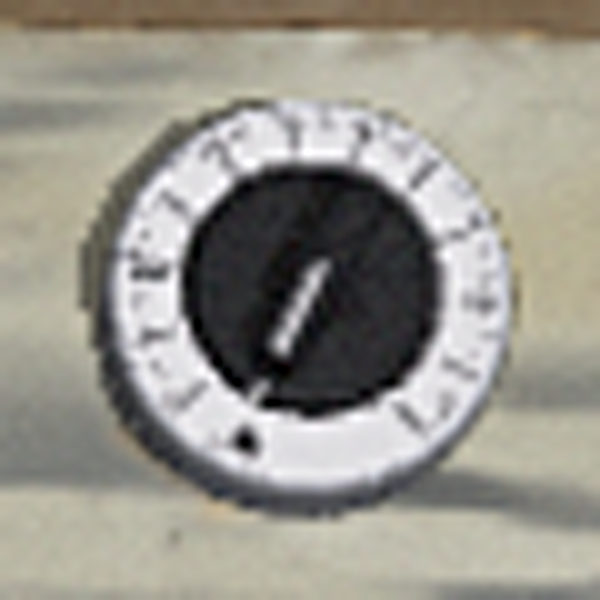

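arm_command(plan="0.014 -0.04 0 0;0.014 -0.04 0 0;0.014 -0.04 0 0;0.014 -0.04 0 0;0.041 -0.027 0 0;0.041 -0.027 0 0;0.041 -0.027 0 0;0.041 -0.027 0 0;0.041 -0.027 0 0;0.041 -0.027 0 0;0.041 -0.027 0 0", hand=-1)

```text
clock: 1.52
tcp_pos: [0.4219, -0.2144, 0.2453]
orientation: [3.109, 0.449, 0.0]
contact_force: [1.0, -0.1, 0.3]
grip_width: 0.0855
gripper_force: 0.0
```

arm_command(plan="0 0 0 -10.6;0 0 0 -10.6;0 0 0 -10.6;0 0 0 -10.6;0 0 0 -10.6;0 0 0 -10.6;0 0 0 -10.6;0 0 0 -10.6;0 0 0 -10.6;0 0 0 -10.6;0 0 0 -10.6;0 0 0 -10.6;0 0 0 -10.6;0 0 0 0;0 0 0 0")

```text
clock: 3.4
tcp_pos: [0.4211, -0.2157, 0.2452]
orientation: [-0.706, -3.061, -0.0]
contact_force: [0.3, 0.2, -0.3]
grip_width: 0.0851
gripper_force: 0.0
```

```bash
cat > rel.py <<'E'
from h import *
import sys
T,o=pose(); t=np.array([float(a) for a in sys.argv[1:4]]); print(o["clock"],T[:3,3].round(4),"yaw",np.degrees(np.arctan2(T[1,0],T[0,0])).round(2),"tilt",T[:3,2].round(4),"q",o["joints"].round(2),"F",o["contact_force"].round(2),"shift",(T[:3,:3].T@(t-T[:3,3])).round(4))
E
python3 rel.py .585 -.107 .18
```

```text
3.4 [ 0.4211 -0.2157  0.2452] yaw 154.01 tilt [-2.e-04  1.e-04 -1.e+00] q [ 0.85  0.19 -0.57  1.99  0.12  0.99  1.34] F [ 0.28  0.18 -0.33] shift [-0.0997  0.1695  0.0652]
```

arm_command(plan="-0.025 0.0425 0.016 0;-0.025 0.0425 0.016 0;-0.025 0.0425 0.016 0;-0.025 0.0425 0.016 0;0 0 0 0;0 0 0 0;0 0 0 0")

```text
clock: 4.28
tcp_pos: [0.5846, -0.1073, 0.1816]
orientation: [0.704, 3.061, -0.002]
contact_force: [0.0, -0.1, 0.4]
grip_width: 0.0853
gripper_force: 0.0
```

```bash
python3 - <<'E'
from h import *
T,o=pose(); p,d=eyes.grab_frame("wrist"); cv2.imwrite("pics/w1.png",p[:,:,::-1]); np.save("w1d",d); np.save("w1T",T)
E
python3 rel.py .585 -.107 .18
```

```text
4.325 [ 0.5846 -0.1073  0.1817] yaw 154.09 tilt [ 2.e-04 -1.e-03 -1.e+00] q [ 0.51  0.47 -0.57  1.79  0.31  0.97  0.93] F [ 0.73 -0.13  0.48] shift [-0.0002  0.0005  0.0017]
```

View pics/w1.png

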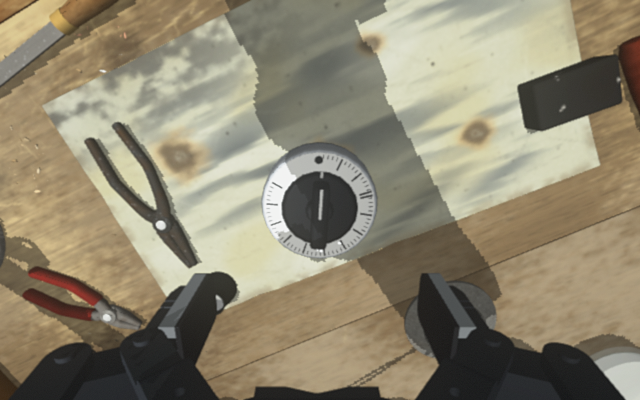

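The wrist view shows the dial centred near (319,201), the zero dot at (319,160), and the white pointer line from (320,175) to (321,220). The fingers are open at the bottom. Next I'll measure these.

```bash
python3 - <<'E'
from h import *
T=np.load("w1T.npy"); p=cv2.imread("pics/w1.png"); d=np.load("w1d.npy")
f,cx,cy,M,c=cam("wrist",T)
def P(u,v): z=d[v,u]; return (M@[(u-cx)/f*z,-(v-cy)/f*z,-z,1])[:3]
vv,uu=np.mgrid[135:270:1,255:385:1]; pts=np.array([P(u,v) for u,v in zip(uu.ravel(),vv.ravel())])
for lo,hi in[(.012,.03),(.045,.062),(.062,.08)]:
    m=(pts[:,2]>lo)&(pts[:,2]<hi); print(lo,m.sum(),np.median(pts[m],0).round(4))
q=np.array([pts[:,2]]).reshape(vv.shape)
# rectify to top-down at dial plane z=.056 (0.25 mm/px), rotated to tool axes
for name,z in(("dial",.056),("knob",.066)):
    c0=np.array([.585,-.107]); s=.0002; n=520
    C=np.array([[c0[0]+s*n/2*a,c0[1]+s*n/2*b,z,1] for a,b in((1,1),(1,-1),(-1,-1),(-1,1))])  # TL TR BR BL: x up, y left
    k=(np.linalg.inv(M)@C.T).T; px=np.c_[cx+f*k[:,0]/-k[:,2],cy-f*k[:,1]/-k[:,2]].astype(np.float32)
    H=cv2.getPerspectiveTransform(px,np.float32([[0,0],[n,0],[n,n],[0,n]])); w=cv2.warpPerspective(p,H,(n,n),flags=cv2.INTER_CUBIC)
    cv2.imwrite(f"pics/r_{name}.png",w); np.save("H_"+name,H)
a=cv2.imread("pics/r_dial.png");b=cv2.imread("pics/r_knob.png")
cv2.imwrite("pics/r.png",cv2.resize(np.hstack([a,b]),(800,400)))
W=lambda x,y:(c0[0]+s*(n/2-y),c0[1]+s*(n/2-x))
# dial: bright unsaturated after shadow; black dot/knob blobs
g=cv2.cvtColor(a,cv2.COLOR_BGR2GRAY); cn,_=cv2.findContours((g<70).astype(np.uint8),cv2.RETR_LIST,cv2.CHAIN_APPROX_NONE)
for k in cn:
    A=cv2.contourArea(k)
    if A>200: m=cv2.moments(k); x,y=m["m10"]/A,m["m01"]/A; e=cv2.minEnclosingCircle(k); print("dark dial",A,(round(x),round(y)),np.round(W(x,y),4),np.round(W(*e[0]),4),"r",e[1]*s)
g=cv2.cvtColor(b,cv2.COLOR_BGR2GRAY); cn,_=cv2.findContours((g>120).astype(np.uint8),cv2.RETR_LIST,cv2.CHAIN_APPROX_NONE)
for k in cn:
    (x,y),(w,h),an=cv2.minAreaRect(k)
    if 150<cv2.contourArea(k)<4000: vx,vy,_,_=cv2.fitLine(k,2,0,.01,.01).ravel(); print("line",(round(x),round(y)),np.round(W(x,y),4),w*s,h*s,"bar yaw",np.degrees(np.arctan2(-vx,-vy)))
E
```

```text
0.012 6367 [ 0.5934 -0.1177  0.0204]
0.045 6043 [ 0.5769 -0.101   0.0569]
0.062 3041 [ 0.586  -0.1049  0.0633]
dark dial 397.5 (184, 404) [ 0.5562 -0.0917] [ 0.5562 -0.0918] r 0.002387110900878906
dark dial 9309.0 (343, 282) [ 0.5806 -0.1236] [ 0.5796 -0.1246] r 0.017088027954101564
dark dial 2408.5 (253, 245) [ 0.588  -0.1055] [ 0.5881 -0.1055] r 0.012937562561035157
dark dial 64227.0 (265, 229) [ 0.5913 -0.1079] [ 0.5927 -0.1089] r 0.03134675903320313
line (110, 504) [ 0.5363 -0.0769] 0.0026000000000000003 0.003 bar yaw -26.93913
line (180, 413) [ 0.5544 -0.091 ] 0.005798274993896485 0.005656854248046875 bar yaw -105.92706
line (122, 365) [ 0.564  -0.0793] 0.001483153247833252 0.008715975952148437 bar yaw -50.89204
line (86, 299) [ 0.5773 -0.0723] 0.0018373739242553712 0.008805078125 bar yaw -74.76283
line (81, 231) [ 0.5907 -0.0712] 0.009252991485595703 0.0023566598892211916 bar yaw -96.78125
line (246, 260) [ 0.585  -0.1042] 0.0024282146453857424 0.023369139099121094 bar yaw -29.183163
line (83, 216) [ 0.5937 -0.0716] 0.009001829528808594 0.0022794580459594726 bar yaw -103.33781
line (417, 194) [ 0.5983 -0.1384] 0.0016378576278686524 0.00821508026123047 bar yaw -70.376236
line (112, 154) [ 0.6062 -0.0774] 0.008651089477539063 0.0017531562805175782 bar yaw -124.91518
line (376, 131) [ 0.6108 -0.1302] 0.0014142134666442871 0.008485281372070313 bar yaw -44.56101
line (167, 103) [ 0.6164 -0.0884] 0.008675686645507812 0.0017381084442138672 bar yaw -149.24112
line (239, 80) [ 0.621  -0.1028] 0.008445109558105469 0.0016031190872192384 bar yaw -176.21274
```

View pics/r.png

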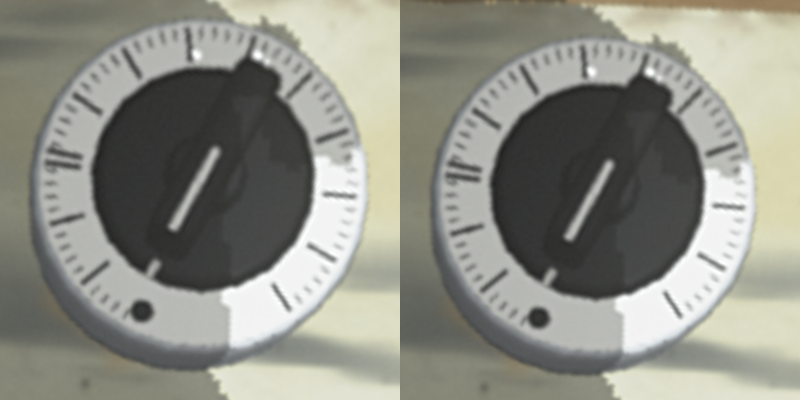

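```bash
python3 - <<'E'
from h import *
T=np.load("w1T.npy"); f,cx,cy,M,c=cam("wrist",T); c0=np.array([.585,-.107]); s=.0002; n=520
W=lambda x,y:np.array((c0[0]+s*(n/2-y),c0[1]+s*(n/2-x)))
g=cv2.cvtColor(cv2.imread("pics/r_dial.png"),cv2.COLOR_BGR2GRAY)
b=cv2.adaptiveThreshold(g,255,cv2.ADAPTIVE_THRESH_MEAN_C,cv2.THRESH_BINARY_INV,31,20)
cn,_=cv2.findContours(b,cv2.RETR_EXTERNAL,cv2.CHAIN_APPROX_NONE); L=[];D=[]
for k in cn:
    (x,y),(w,h),a=cv2.minAreaRect(k); l,t=max(w,h)*s,min(w,h)*s
    if .006<l<.012 and t<.004:
        vx,vy,_,_=cv2.fitLine(k,2,0,.01,.01).ravel(); L.append((W(x,y),np.array([-vy,-vx])))
L=[q for q in L if .025<np.hypot(*(q[0]-[.587,-.107]))<.042]
c=c0
for it in range(5):
    A=np.zeros((2,2));B=np.zeros(2)
    for P,d in L:
        N=np.eye(2)-np.outer(d,d); w=1/(1+(np.linalg.norm(N@(P-c))/.001)**2); A+=w*N;B+=w*N@P
    c=np.linalg.solve(A,B)
print("centre",c,len(L))
for P,d in L: print(P.round(4),np.hypot(*(P-c)).round(4),np.degrees(np.arctan2(*(P-c)[::-1])).round(1))
z0=np.array([.5562,-.0917]); v=z0-c; print("zero r",np.hypot(*v),"dir",np.degrees(np.arctan2(v[1],v[0])))
H=np.load("H_knob.npy"); px=cv2.perspectiveTransform(np.float32([[[246,260]]]),np.linalg.inv(H))[0]
print(px,"line centre z.086",ray(px,"wrist",.086,T))
E
```

```text
centre [ 0.58935782 -0.10782238] 13
[ 0.554  -0.1139] 0.0359 -170.2
[ 0.5598 -0.1281] 0.0358 -145.6
[ 0.5661 -0.0798] 0.0364 129.6
[ 0.5714 -0.1385] 0.0356 -120.4
[ 0.58   -0.0724] 0.0366 104.8
[ 0.5863 -0.1432] 0.0355 -94.9
[ 0.5938 -0.0713] 0.0368 83.1
[ 0.5972 -0.0718] 0.0368 77.7
[ 0.6018 -0.1414] 0.0358 -69.7
[ 0.61   -0.0776] 0.0366 55.6
[ 0.6151 -0.133 ] 0.036 -44.4
[ 0.6207 -0.0891] 0.0365 30.9
[ 0.6255 -0.1041] 0.0363 5.9
zero r 0.03686966789196814 dir 154.06951912620957
[[320.31476 204.61914]] line centre z.086 [[ 0.57897766 -0.10148814  0.086     ]]
```

arm_command(plan="-0.0043 0.0013 0.02 0;0 0 0.03 3.3;0 0 0.03 0;0 0 0.012 0;0 0 0.005 0;0 0 0 0;0 0 0 0;0 0 0 0")

```text
clock: 5.32
tcp_pos: [0.5901, -0.1068, 0.0851]
orientation: [0.788, 3.04, 0.0]
contact_force: [0.2, -0.0, 0.5]
grip_width: 0.0852
gripper_force: 0.0
```

```bash
python3 rel.py .589 -.108 .082
```

```text
5.325 [ 0.5901 -0.1068  0.0851] yaw 150.93 tilt [ 1.4e-03 -3.0e-04 -1.0e+00] q [ 0.45  0.6  -0.51  1.84  0.39  0.8   0.81] F [ 0.23 -0.03  0.53] shift [ 0.0004 -0.0016  0.0031]
```

arm_command(plan="0.0004 -0.0016 0.003 0;0 0 0 0;0 0 0 0")

```text
clock: 5.7
tcp_pos: [0.5884, -0.108, 0.0813]
orientation: [-0.789, -3.041, 0.0]
contact_force: [-0.6, -0.0, 0.7]
grip_width: 0.0856
gripper_force: 0.0
```

arm_command(plan="0 0 0 0;0 0 0 0;0 0 0 0;0 0 0 0;0 0 0 0;0 0 0 0;0 0 0 0;0 0 0 0", hand=1, grip_force=50)

```text
clock: 6.7
tcp_pos: [0.5885, -0.1079, 0.0813]
orientation: [0.788, 3.041, 0.0]
contact_force: [0.2, 0.3, -1.1]
grip_width: 0.0105
gripper_force: 54.1
```

```bash
python3 rel.py .589 -.108 .082; python3 -c "
from h import *
T,o=pose();print(o['moment'],o['grip_width'],o['gripper_force']);p,d=eyes.grab_frame('wrist');cv2.imwrite('pics/w2.png',p[:,:,::-1])"
```

```text
6.7 [ 0.5885 -0.1079  0.0813] yaw 150.94 tilt [ 1.e-04  0.e+00 -1.e+00] q [ 0.45  0.6  -0.5   1.84  0.39  0.8   0.81] F [ 0.23  0.32 -1.13] shift [-0.0005  0.0001 -0.0007]
[ 0.05794471 -0.01564785  0.02595084] 0.010505645553737434 54.067320227622986
```

View pics/w2.png

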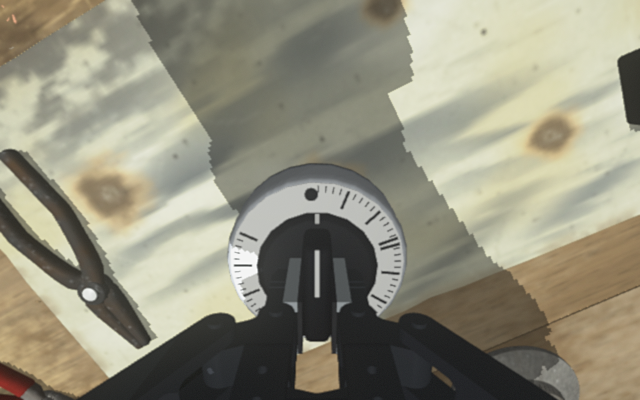

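The bar is gripped between the pads, around (318,280). The zero dot is at (311,194) and the pointer line at (318,218). Next I'll press down in small steps.

arm_command(plan="0 0 0.001 0;0 0 0.001 0;0 0 0 0;0 0 0 0", grip_force=70)

```text
clock: 7.25
tcp_pos: [0.5886, -0.1079, 0.0795]
orientation: [0.788, 3.041, -0.0]
contact_force: [-1.3, -0.8, 3.9]
grip_width: 0.0107
gripper_force: 74.8
```

arm_command(plan="0 0 0.0006 0;0 0 0 0;0 0 0 0")

```text
clock: 7.62
tcp_pos: [0.5887, -0.1079, 0.0794]
orientation: [0.788, 3.041, -0.0]
contact_force: [-2.8, 0.5, 8.0]
grip_width: 0.0098
gripper_force: 75.4
```

arm_command(plan="0 0 0.0006 0;0 0 0 0;0 0 0 0")

```text
clock: 8.0
tcp_pos: [0.5887, -0.108, 0.0792]
orientation: [0.788, 3.04, -0.001]
contact_force: [-4.9, 0.5, 12.7]
grip_width: 0.0106
gripper_force: 75.9
```

arm_command(plan="0 0 0.0004 0;0 0 0 0;0 0 0 0")

```text
clock: 8.38
tcp_pos: [0.5888, -0.1079, 0.0792]
orientation: [0.788, 3.04, -0.001]
contact_force: [-5.2, 0.1, 15.0]
grip_width: 0.01
gripper_force: 76.2
```

arm_command(plan="0.0005 -0.0003 0.0003 0;0 0 0 0;0 0 0 0")

```text
clock: 8.75
tcp_pos: [0.5887, -0.1079, 0.0791]
orientation: [0.788, 3.039, -0.001]
contact_force: [-4.6, 1.2, 15.1]
grip_width: 0.0102
gripper_force: 76.3
```

arm_command(plan="0 0 0 2;0 0 0 2;0 0 0 0")

```text
clock: 9.12
tcp_pos: [0.5887, -0.1079, 0.0792]
orientation: [0.893, 3.01, -0.001]
contact_force: [-4.6, -0.3, 15.5]
grip_width: 0.0101
gripper_force: 76.3
```

```bash
python3 rel.py .589 -.108 .082; python3 -c "
from h import *
T,o=pose();print(o['moment'])"
```

```text
9.125 [ 0.5887 -0.1079  0.0792] yaw 146.93 tilt [ 1.7e-03 -9.0e-04 -1.0e+00] q [ 0.44  0.6  -0.49  1.85  0.38  0.79  0.75] F [-4.59 -0.28 15.46] shift [-0.0003  0.0001 -0.0028]
[0.07847688 0.9966815  0.091827  ]
```

arm_command(plan="0 0 0.0003 3;0 0 0 3;0 0 0 0;0 0 0 0")

```text
clock: 9.62
tcp_pos: [0.5888, -0.1078, 0.0791]
orientation: [1.049, 2.959, -0.0]
contact_force: [-5.0, 1.4, 17.4]
grip_width: 0.0102
gripper_force: 76.5
```

```bash
cat > dot.py <<'E'
from h import *
T,o=pose(); p,_=eyes.grab_frame("wrist"); g=cv2.cvtColor(p,cv2.COLOR_RGB2GRAY)
f,cx,cy,M,_=cam("wrist",T); k=np.linalg.inv(M)@[.5562,-.0917,.056,1]; u,v=cx-f*k[0]/k[2],cy+f*k[1]/k[2]
b=(g<75).astype(np.uint8); n,l,s,c=cv2.connectedComponentsWithStats(b)
for i in range(1,n):
    if 40<s[i,4]<400 and np.hypot(c[i,0]-u,c[i,1]-v)<35: print("dot",s[i,2:],c[i].round(1),ray(c[i],"wrist",.056,T)[0].round(4))
print("pred",u.round(),v.round(),"moment",o["moment"].round(3)); cv2.imwrite("pics/last.png",p[:,:,::-1])
E
python3 dot.py;python3 rel.py .589 -.108 .082
```

```text
dot [ 12  12 108] [296.6 197.2] [ 0.556  -0.0924  0.056 ]
pred 298.0 197.0 moment [0.124 1.167 0.096]
9.675 [ 0.5888 -0.1078  0.0791] yaw 140.95 tilt [ 1.8e-03 -8.0e-04 -1.0e+00] q [ 0.42  0.6  -0.46  1.85  0.36  0.78  0.66] F [-5.77  1.58 17.77] shift [-0.0003 -0.     -0.0029]
```

arm_command(plan="0 0 0 5;0 0 0 5;0 0 0 5;0 0 0 5;0 0 0 0")

```text
clock: 10.3
tcp_pos: [0.5889, -0.1076, 0.0791]
orientation: [1.548, 2.731, 0.001]
contact_force: [-3.5, 0.4, 16.8]
grip_width: 0.01
gripper_force: 76.4
```

```bash
python3 dot.py;python3 rel.py .589 -.108 .082
```

```text
dot [ 11  11 102] [271.1 208.2] [ 0.5558 -0.0925  0.056 ]
pred 273.0 207.0 moment [0.156 1.073 0.051]
10.35 [ 0.5889 -0.1076  0.0791] yaw 120.94 tilt [ 2.1e-03 -6.0e-04 -1.0e+00] q [ 0.36  0.58 -0.38  1.85  0.3   0.76  0.36] F [-4.04  0.23 16.86] shift [-0.0003 -0.0001 -0.0029]
```

Good: the case is holding still. I'll keep winding.

arm_command(plan="0 0 0 5;0 0 0 5;0 0 0 5;0 0 0 5;0 0 0 5;0 0 0 0")

```text
clock: 11.1
tcp_pos: [0.5892, -0.1075, 0.0791]
orientation: [2.102, 2.331, 0.002]
contact_force: [-2.3, 0.9, 16.2]
grip_width: 0.0101
gripper_force: 76.4
```

arm_command(plan="0 0 0 5;0 0 0 5;0 0 0 5;0 0 0 5;0 0 0 4;0 0 0 0;0 0 0 0")

```text
clock: 11.98
tcp_pos: [0.5895, -0.1075, 0.0792]
orientation: [2.541, 1.845, 0.004]
contact_force: [-2.7, 1.5, 16.2]
grip_width: 0.0102
gripper_force: 76.3
```

```bash
python3 dot.py;python3 rel.py .589 -.108 .082
```

```text
pred 241.0 258.0 moment [0.336 0.685 0.074]
12.025 [ 0.5894 -0.1075  0.0791] yaw 71.96 tilt [ 0.0032 -0.     -1.    ] q [ 0.2   0.56 -0.16  1.86  0.13  0.73 -0.35] F [-2.94  1.43 15.08] shift [-0.0006 -0.0003 -0.0029]
```

View pics/last.png

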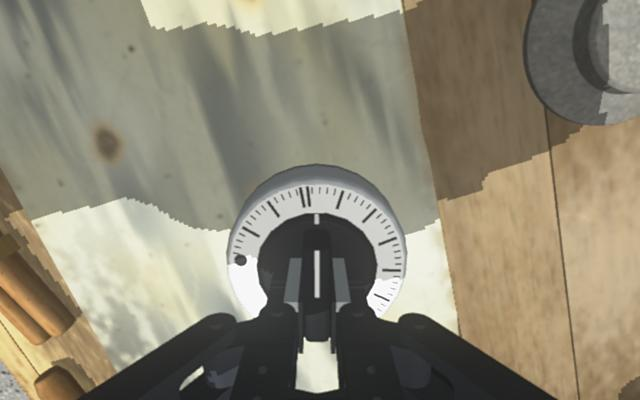

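The pointer (318,216) is clearly past the double mark (306,197), and the zero dot (240,260) has not moved. Now turning back about 57.5°.

arm_command(plan="0 0 0.0002 -4;0 0 0 -5;0 0 0 -5;0 0 0 -5;0 0 0 -5;0 0 0 -5;0 0 0 0")

```text
clock: 12.9
tcp_pos: [0.5892, -0.1075, 0.0791]
orientation: [1.997, 2.422, 0.003]
contact_force: [-4.5, 0.8, 18.2]
grip_width: 0.0101
gripper_force: 76.6
```

arm_command(plan="0 0 0 -5;0 0 0 -5;0 0 0 -5;0 0 0 -5;0 0 0 -5;0 0 0 -3.5;0 0 0 0;0 0 0 0")

```text
clock: 13.9
tcp_pos: [0.5889, -0.1077, 0.0791]
orientation: [1.341, 2.839, 0.001]
contact_force: [-5.8, 1.2, 18.0]
grip_width: 0.0101
gripper_force: 76.7
```

```bash
python3 dot.py;python3 rel.py .589 -.108 .082; python3 -c "
import cv2;p=cv2.imread('pics/last.png');cv2.imwrite('pics/lc.png',cv2.resize(p[150:310,220:420],(800,640),interpolation=2)[:600])"
```

```text
dot [ 12  11 104] [281.3 202.7] [ 0.556  -0.0926  0.056 ]
pred 283.0 202.0 moment [ 0.254  1.194 -0.079]
13.95 [ 0.5889 -0.1077  0.0791] yaw 129.42 tilt [ 2.e-03 -5.e-04 -1.e+00] q [ 0.39  0.59 -0.41  1.85  0.33  0.77  0.49] F [-5.69  0.99 17.59] shift [-0.0003 -0.0001 -0.0029]
```

View pics/lc.png

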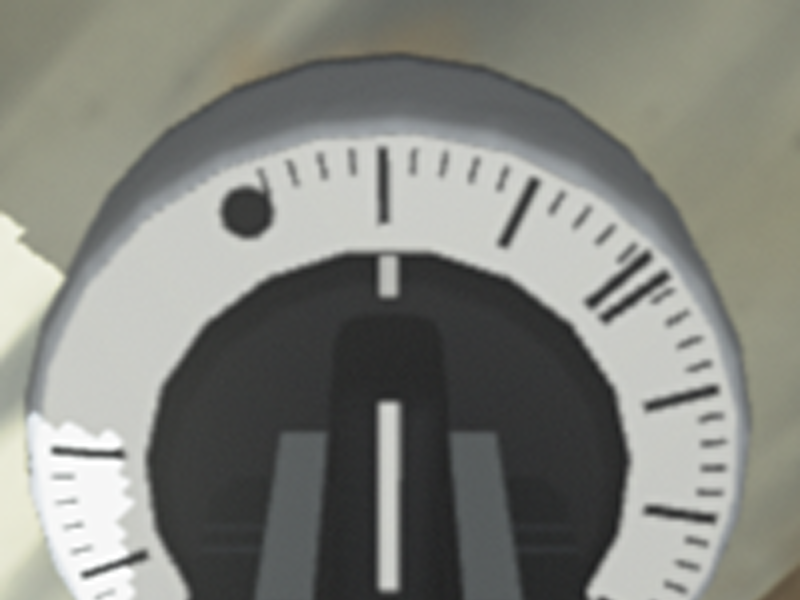

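The pointer (388,275) lines up with the 5-minute mark (383,185). Now I'll unload, open and retreat.

arm_command(plan="0 0 -0.001 0;0 0 -0.001 0;0 0 0 0;0 0 0 0")

```text
clock: 14.45
tcp_pos: [0.5886, -0.1077, 0.0794]
orientation: [1.341, 2.84, 0.001]
contact_force: [0.5, 1.3, 7.9]
grip_width: 0.0104
gripper_force: 74.9
```

arm_command(plan="0 0 0 0;0 0 0 0;0 0 0 0;0 0 0 0;0 0 0 0;0 0 0 0", hand=-1)

```text
clock: 15.2
tcp_pos: [0.5879, -0.108, 0.0789]
orientation: [1.342, 2.841, 0.0]
contact_force: [-0.1, -0.2, 1.1]
grip_width: 0.0854
gripper_force: 0.0
```

arm_command(plan="0 0 -0.01 0;0 0 -0.02 0;0 0 -0.03 0;0 0 -0.03 0;0 0 0 0;0 0 0 0;0 0 0 0;0 0 0 0")

```text
clock: 16.2
tcp_pos: [0.5874, -0.1079, 0.1681]
orientation: [-1.341, -2.839, 0.001]
contact_force: [-0.5, -1.0, 0.9]
grip_width: 0.0856
gripper_force: 0.0
```

```bash
python3 dot.py;python3 rel.py .589 -.108 .18; python3 -c "
import cv2;p=cv2.imread('pics/last.png');cv2.imwrite('pics/ld.png',cv2.resize(p[125:285,220:420],(750,600),interpolation=2))"
```

```text
pred 297.0 164.0 moment [-0.008 -0.019  0.012]
16.25 [ 0.5875 -0.1079  0.1682] yaw 129.44 tilt [-1.3e-03  3.0e-04 -1.0e+00] q [ 0.43  0.47 -0.46  1.79  0.25  0.93  0.55] F [0.44 0.92 0.01] shift [-0.001   0.0011 -0.0118]
```

View pics/ld.png

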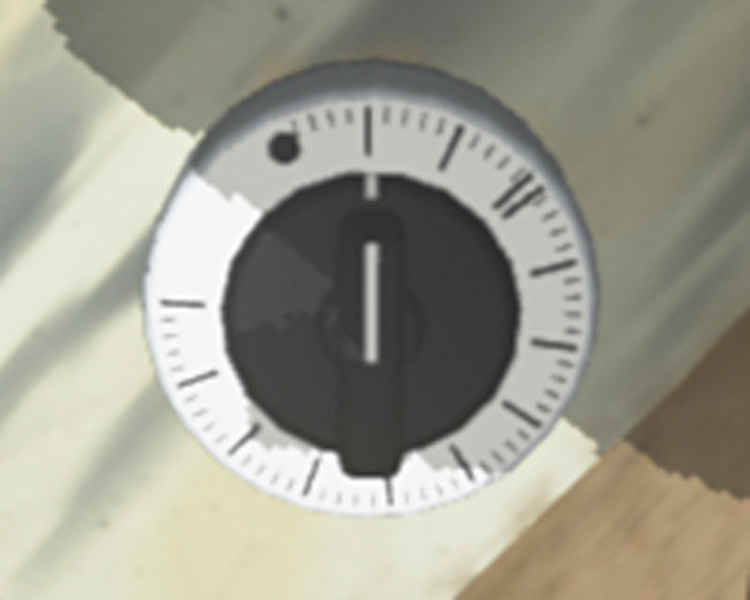

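The pointer (371,187) stands at the 5-minute mark (368,130), the zero dot is at (285,148), and the gripper is clear of the timer. Handing in.

```bash
python3 -c "
from h import *
print(ticket.hand_in())"
```

```text
the job is handed in; nothing more can be done
None
```

The timer was wound past the double mark and turned back to the 5-minute mark under about 15–18 N of pressure at each check. The case had not visibly moved, the gripper is open and clear, and the job is handed in; no verdict came back.

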